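# Demagnetise a batch of tube offcuts in the tunnel demagnetiser

## Task

Demagnetise all the steel tube offcuts lying on the blue mat: lay them flat side by side in the aluminium tray, slide the tray along the bench fully home under the demagnetiser's hood, and give the red plunger two full strokes, holding it right down for about a second each time and letting it come all the way up in between. Then slide the tray right out again, lay all the offcuts flat on the green mat, and slide the empty tray fully home under the hood. Do not lift the tray off the bench, do not let an offcut catch the hood's roof, and leave the oil can and the tape roll where they are.

Things in the scene. Friction and masses are not known exactly. Their poses are not given: they have to be found in the camera images.
- hood: fixed grey bench demagnetiser, 186 (x) x 206 (y) x 76 mm high. Origin: on the bench, centre of its bay; own +x points into the bay. Bay open towards own -x only, 180 mm wide in y, 58 mm high; side walls x = -85 to 85 mm, roof -93 to 93 mm; the rear wall inner face at x = 91 mm is the stop. The tray is fully home when both origins meet (within 12 mm) and it is square
- cover: the hood's fixed blue roof: underside 58 mm and top 76 mm above the bench, collar round the plunger up to 88 mm
- plunger_top (a point): top centre of the red mushroom knob (38 mm wide), over the middle of the hood; 133 mm above the bench when up
- plunger (a joint): stroke of the plunger straight down, m: 0 up, 0.025 fully down at its stop; it springs back by itself. About 5 N starts it, 10 N holds it at the bottom; over 0.022 counts as a full stroke, under 0.003 as up
- tray: loose aluminium tray, about 0.45 kg, 180 (x) x 160 (y) mm outside, 172 x 152 inside, floor 4 mm, wall tops 12 mm above the bench. Origin: underside, centre of the 180 x 160 part. A 4 mm thick, 50 mm wide tongue runs from the -x wall to x = -177 mm with the grip tab. The +x edge enters the hood first. Offcuts fit with their length along tray y, say at x = -57, 0, 57 mm
- tray_tab (a point): orange upright grip tab of the tray, 40 (tray x) x 14 (tray y) mm, standing from 4 to 75 mm above the bench; the point is on its middle, 55 mm up, at tray x = -155 mm. Pinch it across its 14 mm (along tray y) to slide the tray; when the tray is home the tab stands outside, its centre 62 mm before the roof's edge
- offcut_1_mid (a point): a square steel tube offcut, dark brown-grey, 30 x 120 x 30 mm, 0.2 kg; point on its middle (15 mm above the surface it lies on); own y axis along its 120 mm length. Two or three of the three are present in a run, lying flat on the blue mat
- offcut_2_mid (a point): a square steel tube offcut, dark brown-grey, 30 x 120 x 30 mm, 0.2 kg; point on its middle (15 mm above the surface it lies on); own y axis along its 120 mm length. Two or three of the three are present in a run, lying flat on the blue mat
- offcut_3_mid (a point): a square steel tube offcut, dark brown-grey, 30 x 120 x 30 mm, 0.2 kg; point on its middle (15 mm above the surface it lies on); own y axis along its 120 mm length. Two or three of the three are present in a run, lying flat on the blue mat
- blue_mat: blue mat fixed to the bench, 140 (x) x 200 (y) x 3 mm; origin at the centre of its underside. The offcuts start on it
- green_mat: green mat fixed to the bench, 140 (x) x 200 (y) x 3 mm; origin at the centre of its underside. The offcuts finish on it, for instance with their length along its x at y = -60, 0 and +60 mm. Blue and green mat may have changed places
- oil_can: loose red oil can with a spout, 76 x 90 x 152 mm, standing at the right; leave it alone
- tape_roll: loose roll of cream tape, 96 mm across, 25 mm high, at the right; leave it alone

How it is judged (in metres and radians):
On the way, in this order (a step that is already met when the one before it is completed fails the run):
1. all the offcuts lie flat in the tray and the tray is fully home under the hood, plunger up (x of tray in the frame of hood between -0.012 and 0.012 m and y of tray in the frame of hood between -0.015 and 0.015 m and angle between the x axis of tray and the x axis of hood, either way round below 0.12 rad and x of offcut_1_mid in the frame of tray between -0.082 and 0.082 m and y of offcut_1_mid in the frame of tray between -0.05 and 0.05 m and z of offcut_1_mid in the frame of tray between 0.005 and 0.028 m and x of offcut_2_mid in the frame of tray between -0.082 and 0.082 m and y of offcut_2_mid in the frame of tray between -0.05 and 0.05 m and z of offcut_2_mid in the frame of tray between 0.005 and 0.028 m and x of offcut_3_mid in the frame of tray between -0.082 and 0.082 m and y of offcut_3_mid in the frame of tray between -0.05 and 0.05 m and z of offcut_3_mid in the frame of tray between 0.005 and 0.028 m and value of joint plunger below 0.003 m), for 0.2 s.
2. first full stroke of the plunger, held, with the loaded tray home (value of joint plunger above 0.022 m and x of tray in the frame of hood between -0.012 and 0.012 m and y of tray in the frame of hood between -0.015 and 0.015 m and angle between the x axis of tray and the x axis of hood, either way round below 0.12 rad and x of offcut_1_mid in the frame of tray between -0.082 and 0.082 m and y of offcut_1_mid in the frame of tray between -0.05 and 0.05 m and z of offcut_1_mid in the frame of tray between 0.005 and 0.028 m and x of offcut_2_mid in the frame of tray between -0.082 and 0.082 m and y of offcut_2_mid in the frame of tray between -0.05 and 0.05 m and z of offcut_2_mid in the frame of tray between 0.005 and 0.028 m and x of offcut_3_mid in the frame of tray between -0.082 and 0.082 m and y of offcut_3_mid in the frame of tray between -0.05 and 0.05 m and z of offcut_3_mid in the frame of tray between 0.005 and 0.028 m), for 0.5 s.
3. the plunger is let right up (value of joint plunger below 0.003 m), for 0.1 s.
4. second full stroke of the plunger, held, with the loaded tray home (all of step 2), for 0.5 s.
5. the plunger is up and the tray has been slid out of the hood (x of tray in the frame of hood below -0.15 m and value of joint plunger below 0.003 m), for 0.1 s.
At the end, for the whole second after the job is handed in: every offcut lies flat on the green mat (its middle within 50 mm of the mat's centre along mat x and 95 mm along mat y, none on another), the empty tray is fully home under the hood (within 12 mm of the stop and 0.12 rad) and the plunger is up (x of offcut_1_mid in the frame of green_mat between -0.05 and 0.05 m and y of offcut_1_mid in the frame of green_mat between -0.095 and 0.095 m and z of offcut_1_mid in the frame of green_mat between 0.005 and 0.028 m and x of offcut_2_mid in the frame of green_mat between -0.05 and 0.05 m and y of offcut_2_mid in the frame of green_mat between -0.095 and 0.095 m and z of offcut_2_mid in the frame of green_mat between 0.005 and 0.028 m and x of offcut_3_mid in the frame of green_mat between -0.05 and 0.05 m and y of offcut_3_mid in the frame of green_mat between -0.095 and 0.095 m and z of offcut_3_mid in the frame of green_mat between 0.005 and 0.028 m and x of tray in the frame of hood between -0.012 and 0.012 m and y of tray in the frame of hood between -0.015 and 0.015 m and angle between the x axis of tray and the x axis of hood, either way round below 0.12 rad and value of joint plunger below 0.003 m); the robot touches nothing.
It fails at once if the tray is lifted off the bench (over 20 mm) or tipped (over 0.25 rad) (height (world z) of tray above 0.02 m or angle between tray's own z axis and vertical above 0.25 rad).
It fails at once if an offcut is jammed or struck against the hood's roof (over 10 N) (contact force between any of offcut_1, offcut_2, offcut_3 and cover above 10 N).
It fails at once if the oil can or tape roll is moved over 30 mm (distance of any of oil_can, tape_roll from where it was at the start of the episode above 0.03 m).
Of offcut_1, offcut_2, offcut_3 only 2 to 3 are there at a start; the rules pass over those that are not, and their reading is None.
At some moment in a run one of offcut_1, offcut_2, offcut_3 may be knocked a few centimetres aside while the robot is not near it.
Once in a run the grip may slacken for a moment while it holds something.
It also fails if it takes over 210 s, if anything falls off the work surface, if the arm or the gripper's body presses on something with over 40 N, if the wrist force passes 120 N, or if a joint passes its speed limit or range.

## Robot

A 6-joint arm with a two-finger parallel gripper is mounted at the origin on a cart in front of the work surface, level with it; the furniture and walls round the work are solid. World frame = base frame: x ahead of the robot, y to its left, z up, the work surface at z = 0. Lengths are in m, angles in degrees, forces in N, time in s.
With the tool pointing down it reaches from about 0.35 to 0.875 m from the base axis. Payload 4.2 kg.
Tool frame: the origin (TCP) lies midway between the tips of the shut fingers; the grasp point (between the pads) lies 19 mm behind it; z points along the fingers, y is the line along which they close (so a half turn about z gives the same grasp; the last joint's range is limited). The gripper opens to 87 mm and grips with 3 to 60 N. Pads are 19 mm wide; open, the fingers measure 117 mm over their backs; the gripper's body (75 mm by 190 mm) begins 51 mm behind the grasp point.
Start: joints at [88.957, 22.042, 0.453, 0, -68.411, -14.817], TCP at [0.171, 0.601, 0.223] pointing down, gripper open.
Joint ranges: [-179.83, 179.83], [-69.29, 118.12], [-61.27, 80.66], [-181.25, 117.63], [-171.15, -9.14], [-177.46, 177.46]. Speed limits (degrees/s): [159.86, 159.86, 180, 180, 180, 180].

## Interface

Orientations are given as [roll, pitch, yaw] about the fixed x, y, z axes, in that order (R = Rz(yaw) Ry(pitch) Rx(roll)).
In Python, from workcell import env gives the robot as it stands. The module is installed in compiled form; this text tells all that it offers. Calls block until the motion is done:
- env.goto(position, orientation): joint-space move of the TCP to a pose.
- env.move_straight(position, rotation=None, rate=0.15, force_limit=None): straight line of the TCP; rotation=None keeps the orientation; rate is the mean speed in m/s. With force_limit (N) it stops when the force on the tool has changed by that much, and returns True; else False.
- env.set_joints(angles): joint-space move.
- env.gripper_to(opening, grasp_force=None): opening from 0.0 (shut) to 1.0 (fully open); grasp_force is the grip in N (None keeps the last); returns when the fingers have stopped.
- env.dwell(seconds).
- env.inverse_kinematics(position, orientation): joint angles nearest the present ones, or None.
- env.read_state(): the state.
- env.grab_frame(name): name is "scene" or "top" or "wrist"; returns a dict with "image" (400x640x3 uint8, blue, green, red), "fx", "fy", "cx", "cy" (pixels), "D" ([k1, k2, p1, p2, k3] as OpenCV has them; the pictures are not rectified), "position" and "orientation" of the camera in the world. Camera axes: x right, y up, looking along -z (the intrinsics and any distortion apply to the point x, -y, -z); pixel columns grow to the right and rows downward; lengths in m; the calibration is good to about 2 mm. A picture is of the moment at which its call begins. There is no depth.
A pose or a line that the arm cannot do raises env.Unreachable and nothing moves.
- env.close_job(): hands the job in; it is judged then, once.
Trained networks look in a picture, given as the dict that the camera call returned (one of the last four; its "shot" number tells which), for a name from the list of things; names that differ only in an ending like _2 or _b are one class to them, and where a whole thing is asked for, a point or a joint stands for the part that bears it (a point fixed in the world has none). Each returns a list of dicts, best first, with "score" (0 to 1); they miss things now and then, are a little off and sometimes report something else, mostly with a low value. They report only what shows in the picture. A call takes as long as a camera call.
- env.search_frame(picture, thing): "xyz" ([x, y, z] in m, in world coordinates, good to about 4 mm: the middle of the surface that is visible of it).
- env.trace(picture, thing): "mask" (400x640 bool, what is visible of it).
The state is a dict: "clock": time; "joint_positions": joint angles; "qvel": joint speeds; "joint_torque": joint torques, N m; "position": TCP position; "tool_rot": TCP orientation; "force": force on the tool from outside, world axes, zero at the start; "wrist_torque": the same for the moment, N m; "opening": opening from 0.0 (shut) to 1.0 (fully open); "finger_force": force on a finger pad.
Only numpy, scipy, OpenCV 4.12 (cv2) and the standard library are available. Lean on these libraries where they do the work, as an engineer would, in place of code of your own. Each camera call takes 0.05 s, during which the arm holds its last target. There are 200 camera calls.

## Working session

There is one attempt and no reset: what is moved stays moved. The work goes in short steps, each a Python script; the robot and the scene stay as the last script left them, time stands still between calls to the robot, and variables do not carry over. Pictures are saved under pics/ and viewed, at most 14 in all, crops included, and the job is handed in when it is done.

```bash
mkdir -p pics; cat > h.py <<'E'
import numpy as np, cv2
from scipy.spatial.transform import Rotation as R
from workcell import env
def snap(cam,fn=None):
    p=env.grab_frame(cam)
    if fn: cv2.imwrite('pics/'+fn,p['image'])
    return p
def camR(p):
    o=np.array(p['orientation'],float)
    return R.from_euler('xyz',o,degrees=True).as_matrix() if o.size==3 else o
def px2w(p,uv,z):
    K=np.array([[p['fx'],0,p['cx']],[0,p['fy'],p['cy']],[0,0,1]])
    n=cv2.undistortPoints(np.array(uv,float).reshape(-1,1,2),K,np.array(p['D'],float))[:,0]
    d=np.c_[n[:,0],-n[:,1],-np.ones(len(n))]@camR(p).T
    c=np.array(p['position'])
    return c+d*((z-c[2])/d[:,2])[:,None]
def rect(p,mask,z):
    """min-area rectangle of a mask projected to height z: centre, sizes (long, short), yaw of the long side"""
    cs,_=cv2.findContours(mask.astype(np.uint8),cv2.RETR_EXTERNAL,cv2.CHAIN_APPROX_NONE)
    c=max(cs,key=cv2.contourArea)[:,0]
    w=px2w(p,c,z)[:,:2]
    (cx,cy),_,_=r=cv2.minAreaRect((w*1000).astype(np.float32))
    b=cv2.boxPoints(r)/1000
    e=[b[1]-b[0],b[2]-b[1]]; e.sort(key=lambda v:-np.linalg.norm(v))
    return np.array([cx,cy])/1000,[np.linalg.norm(v) for v in e],np.degrees(np.arctan2(e[0][1],e[0][0]))
E
python3 - <<'E'
from h import *
np.set_printoptions(precision=3,suppress=True)
s=env.read_state();print(s['position'],s['tool_rot'],s['force'],s['clock'])
for cam in('top','scene'):
    p=snap(cam,cam+'0.png');print(cam,p['position'],p['orientation'],p['fx'])
    for t in('offcut_1_mid','tray','tray_tab','hood','plunger_top','blue_mat','green_mat','oil_can','tape_roll'):
        print(t,[(round(d['score'],2),np.round(d['xyz'],3).tolist()) for d in env.search_frame(p,t)][:4])
E
```

```text
[0.171 0.601 0.221] [179.875  -0.004 -15.871] [ 0.008 -0.423 -0.314] 0.0
top [ 0.396 -0.135  1.403] [  3.586   1.347 -91.038] 378.47959590984215
offcut_1_mid [(0.71, [0.407, -0.257, 0.038])]
tray [(0.77, [0.513, 0.003, 0.004]), (0.37, [0.49, 0.286, 0.082])]
tray_tab [(0.72, [0.514, 0.001, 0.001])]
hood [(0.98, [0.483, 0.289, 0.079])]
plunger_top [(0.59, [0.486, 0.29, 0.134])]
blue_mat [(0.72, [0.402, -0.316, 0.002])]
green_mat [(0.88, [0.547, -0.305, 0.002])]
oil_can [(0.66, [0.427, -0.533, 0.048])]
tape_roll [(0.54, [0.542, -0.554, 0.024]), (0.35, [0.516, 0.002, 0.001])]
scene [-0.106 -1.01   0.802] [ 57.878   0.009 -33.059] 400.0401947959184
offcut_1_mid [(0.7, [0.401, -0.265, 0.029])]
tray [(0.71, [0.507, -0.007, 0.009])]
tray_tab [(0.83, [0.503, -0.007, 0.004])]
hood [(0.87, [0.466, 0.272, 0.08])]
plunger_top [(0.5, [0.392, -0.327, -0.002])]
blue_mat [(0.97, [0.392, -0.326, -0.003])]
green_mat [(0.69, [0.548, -0.31, 0.004])]
oil_can [(0.61, [0.413, -0.558, 0.045])]
tape_roll [(0.76, [0.534, -0.558, 0.02])]
```

View pics/top0.png

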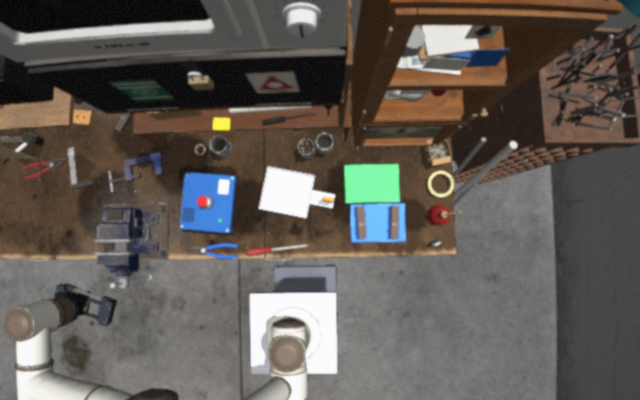

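View pics/scene0.png

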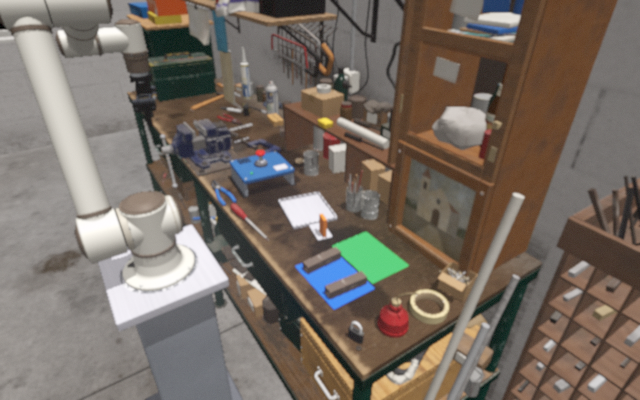

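Top view: the hood is at px (208,203), opening right (world -y). The tray is at (287,192) with its tab at (322,199). Two offcuts lie on the blue mat at (361,224) and (394,222), and green is at (372,183). Next: measure yaws from masks.

```bash
python3 - <<'E'
from h import *
np.set_printoptions(precision=3,suppress=True)
p=snap('top')
for t,z in(('hood',.076),('cover',.076),('tray',.008),('blue_mat',.003),('green_mat',.003),('offcut_1_mid',.033)):
    for d in env.trace(p,t)[:3]:
        if d['mask'].sum()>20: print(t,round(d['score'],2),d['mask'].sum(),*rect(p,d['mask'],z))
print('knob',[d['xyz'] for d in env.search_frame(p,'plunger_top')])
# tray orange tab: colour mask
hsv=cv2.cvtColor(p['image'],cv2.COLOR_BGR2HSV)
m=cv2.inRange(hsv,(5,120,120),(22,255,255));m[:,:300]=0;m[:,345:]=0;m[:180]=0;m[220:]=0
v,u=np.nonzero(m);print('tab px',u.mean(),v.mean(),len(u),px2w(p,[[u.mean(),v.mean()]],.06))
# closer look above blue mat with the wrist
env.goto([.41,-.31,.30],[180,0,0]); w=snap('wrist','w1.png')
print(w['position'],w['orientation'],w['fx'])
for t,z in(('offcut_1_mid',.033),('blue_mat',.003),('green_mat',.003)):
    for d in env.trace(w,t)[:3]: print(t,round(d['score'],2),d['mask'].sum(),*rect(w,d['mask'],z))
E
```

```text
hood 0.62 2971 [0.484 0.289] [np.float32(0.21366547), np.float32(0.19435008)] -5.627759
cover 0.86 2815 [0.488 0.291] [np.float32(0.20762134), np.float32(0.18681836)] -6.3597083
cover 0.21 349 [ 0.428 -0.529] [np.float32(0.078551754), np.float32(0.066821866)] 88.755684
tray 0.84 2329 [ 0.516 -0.028] [np.float32(0.26628444), np.float32(0.15932932)] 78.04437
blue_mat 0.96 1402 [ 0.403 -0.319] [np.float32(0.19982325), np.float32(0.14015275)] 88.90937
green_mat 0.71 2125 [ 0.551 -0.306] [np.float32(0.20496748), np.float32(0.14730346)] -89.72729
green_mat 0.66 2940 [0.491 0.312] [np.float32(0.2224076), np.float32(0.20302792)] -6.3478274
offcut_1_mid 0.85 279 [ 0.408 -0.257] [np.float32(0.11707392), np.float32(0.031499915)] 2.4734418
knob [[0.5139, 0.001, 0.0016]]
tab px 327.32 199.4 25 [[ 0.49  -0.137  0.06 ]]
[ 0.482 -0.309  0.462] [-14.978  -0.03  -89.985] 336.437843918028
offcut_1_mid 0.82 2206 [ 0.409 -0.26 ] [np.float32(0.11952391), np.float32(0.031579014)] 2.4742455
blue_mat 0.98 10034 [ 0.406 -0.321] [np.float32(0.20067592), np.float32(0.14130256)] -89.99235
green_mat 0.58 17098 [ 0.545 -0.303] [np.float32(0.20112489), np.float32(0.12661695)] -89.99419
```

View pics/w1.png

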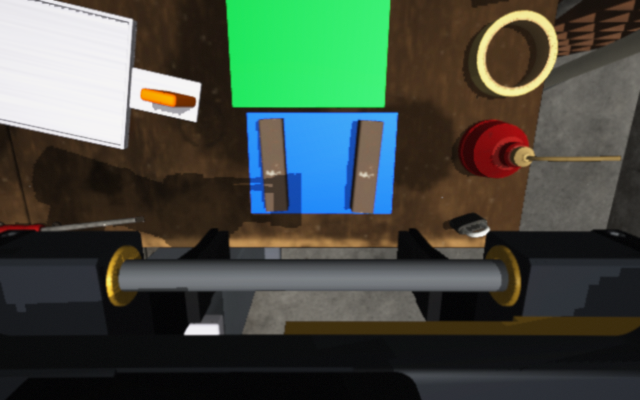

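The wrist view shows offcuts at px (273,165) and (366,165), with the can clear to the right and tab at (168,98). Next: locate the offcuts by colour, then take a close view of the tray and hood.

```bash
cat >> h.py <<'E'
def offcuts(p,zt,roi,zref=None,area=(.0022,.0065)):
    """brown-grey bars inside the world box roi=(x0,x1,y0,y1); zt = height of their tops"""
    img=p['image'].astype(int); b,g,r=img[...,0],img[...,1],img[...,2]
    m=((img.max(2)-img.min(2)<45)&(img.max(2)<165)&(img.max(2)>35)&(r>=b-3)).astype(np.uint8)
    vv,uu=np.mgrid[0:400,0:640]; W=px2w(p,np.c_[uu.ravel(),vv.ravel()],zt)
    ins=(W[:,0]>roi[0])&(W[:,0]<roi[1])&(W[:,1]>roi[2])&(W[:,1]<roi[3])
    m&=ins.reshape(400,640).astype(np.uint8)
    m=cv2.morphologyEx(m,cv2.MORPH_OPEN,np.ones((3,3)))
    n,l=cv2.connectedComponents(m); out=[]
    for i in range(1,n):
        k=l==i
        if k.sum()<150: continue
        c,s,a=rect(p,k,zt)
        if .09<s[0]<.15 and .02<s[1]<.05: out.append((c,[round(float(x),3) for x in s],(a+90)%180-90))
    return sorted(out,key=lambda o:-o[0][1])
E
python3 - <<'E'
from h import *
np.set_printoptions(precision=3,suppress=True)
w=snap('wrist')
for o in offcuts(w,.033,(.3,.5,-.43,-.21)): print(o)
d=env.trace(w,'oil_can')
print('can',[rect(w,x['mask'],.08) for x in d[:1]])
env.goto([.53,.12,.36],[180,0,0]); w=snap('wrist','w2.png')
for t,z in(('tray',.012),('cover',.076),('hood',.076)):
    for d in env.trace(w,t)[:2]: print(t,round(d['score'],2),d['mask'].sum(),*rect(w,d['mask'],z))
print(env.read_state()['clock'])
E
```

```text
(array([ 0.409, -0.259]), [0.118, 0.029], np.float32(2.3350372))
can []
tray 0.81 14481 [ 0.512 -0.046] [np.float32(0.30461633), np.float32(0.16099757)] 77.508965
cover 0.57 17011 [0.49 0.29] [np.float32(0.20414059), np.float32(0.18549728)] -5.368489
cover 0.5 19116 [0.496 0.289] [np.float32(0.21436103), np.float32(0.19060309)] -4.841434
6.85
```

View pics/w2.png

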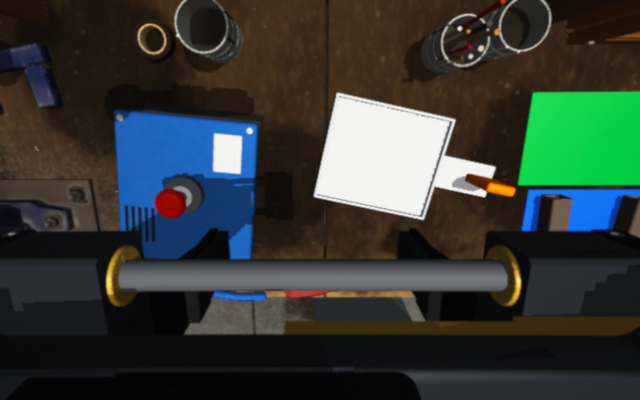

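Tray body corners are at (337,94), (455,120), (425,218) and (314,196). The knob is at (170,203) and the hood's blue roof rear corners at (116,110) and (258,122).

```bash
python3 - <<'E'
from h import *
np.set_printoptions(precision=3,suppress=True)
w=snap('wrist')
c=px2w(w,[[337,94],[455,120],[425,218],[314,196]],.012)
print(c[:,:2].tolist(),c.mean(0)); 
for i in range(4):
    e=c[(i+1)%4]-c[i];print(np.linalg.norm(e),np.degrees(np.arctan2(e[1],e[0])))
print('tab top',px2w(w,[[498,188]],.072),'knob',px2w(w,[[170,203]],.133))
h=px2w(w,[[116,110],[258,122]],.076);e=h[0]-h[1];print(h[:,:2].tolist(),np.linalg.norm(e),np.degrees(np.arctan2(e[1],e[0])))
im=cv2.imread('pics/w1.png');print(im[140:205:12,268:280:5].tolist());print(im[140:205:12,362:376:5].tolist())
E
```

```text
[[0.6204755117324803, 0.08401968850068223], [0.5832496538969094, -0.09051599470943765], [0.4312346964882089, -0.059238960580829406], [0.4678634670993995, 0.11751569425392745]] [0.526 0.013 0.012]
0.17846139415912185 -102.0399309657419
0.15519922725275137 168.37365676939174
0.18051004083496647 78.29234110339844
0.15624473933067592 -12.379252882531643
tab top [[ 0.494 -0.134  0.072]] knob [[0.491 0.291 0.133]]
[[0.5987445227479729, 0.3703246889332016], [0.5837485778740251, 0.18998024380020306]] 0.18096684020281614 85.24669425014179
[[[83, 103, 126], [84, 105, 128], [85, 105, 127]], [[86, 104, 126], [84, 102, 123], [84, 103, 124]], [[86, 104, 126], [83, 105, 131], [88, 110, 136]], [[85, 106, 133], [80, 99, 121], [48, 57, 71]], [[44, 54, 67], [45, 55, 67], [45, 55, 68]], [[85, 103, 126], [68, 82, 102], [46, 55, 68]]]
[[[86, 107, 126], [84, 105, 127], [85, 105, 127]], [[85, 103, 125], [83, 103, 129], [86, 105, 127]], [[86, 105, 128], [86, 104, 128], [86, 106, 131]], [[144, 164, 181], [138, 160, 176], [99, 121, 145]], [[85, 104, 127], [86, 106, 129], [86, 105, 128]], [[86, 105, 128], [87, 104, 127], [85, 104, 126]]]
```

```bash
sed -i 's/^    m=((img.max(2)-img.min(2)<45).*/    mx=img.max(2); m=((mx-img.min(2)<70)\&(mx<200)\&(mx>40)\&(r>b*1.12)\&(r>=g)).astype(np.uint8)/' h.py
cat >> h.py <<'E'
TC=np.array([.526,.013]); TY=78.3
HC=np.array([.4905,.290]); HY=84.8
GC=np.array([.549,-.305])
def rot(a): a=np.radians(a); return np.array([[np.cos(a),-np.sin(a)],[np.sin(a),np.cos(a)]])
def st(): s=env.read_state(); return dict(t=round(s['clock'],1),pos=np.round(s['position'],4).tolist(),rot=np.round(s['tool_rot'],1).tolist(),op=round(s['opening'],3),ff=np.round(s['finger_force'],1),F=np.round(s['force'],1).tolist())
def pick(xy,yaw,z,up=.16,op=.7):
    env.goto([*xy,up],[180,0,yaw]); env.gripper_to(op)
    env.move_straight([*xy,z+.04],rate=.2)
    hit=env.move_straight([*xy,z],rate=.08,force_limit=12)
    env.gripper_to(0,40); env.dwell(.2); env.move_straight([*xy,up],rate=.2); s=st(); print('pick',hit,s); return s['op']
def place(xy,yaw,z,up=.16,op=.5):
    env.goto([*xy,up],[180,0,yaw]); print('carry',st()['op'])
    env.move_straight([*xy,z+.03],rate=.2)
    hit=env.move_straight([*xy,z],rate=.05,force_limit=8); print('down',hit,st())
    env.gripper_to(op); env.move_straight([*xy,up],rate=.2)
E
python3 - <<'E'
from h import *
np.set_printoptions(precision=3,suppress=True)
env.goto([.41,-.31,.30],[180,0,0]); w=snap('wrist')
o=offcuts(w,.033,(.3,.5,-.43,-.21)); print(o)
c,s,a=o[0]
if pick(c,a,.008)>.2:
    place(TC+rot(TY)@[.038,0],TY-90,.011)
print(st())
snap('wrist','w3.png')
E
```

```text
[(array([ 0.409, -0.259]), [0.117, 0.028], np.float32(2.2675247)), (array([ 0.407, -0.378]), [0.118, 0.028], np.float32(-3.6456223))]
pick False {'t': 13.1, 'pos': [0.4081, -0.2587, 0.1586], 'rot': [-179.9, 0.1, 2.2], 'op': 0.34, 'ff': np.float64(40.0), 'F': [-0.8, 1.0, -2.2]}
carry 0.345
down False {'t': 15.9, 'pos': [0.5339, 0.0503, 0.011], 'rot': [180.0, -0.0, -11.7], 'op': 0.341, 'ff': np.float64(40.0), 'F': [0.2, 0.2, -1.0]}
{'t': 17.4, 'pos': [0.5327, 0.05, 0.1588], 'rot': [179.9, 0.1, -11.7], 'op': 0.501, 'ff': np.float64(0.0), 'F': [0.7, 0.8, -0.7]}
```

View pics/w3.png

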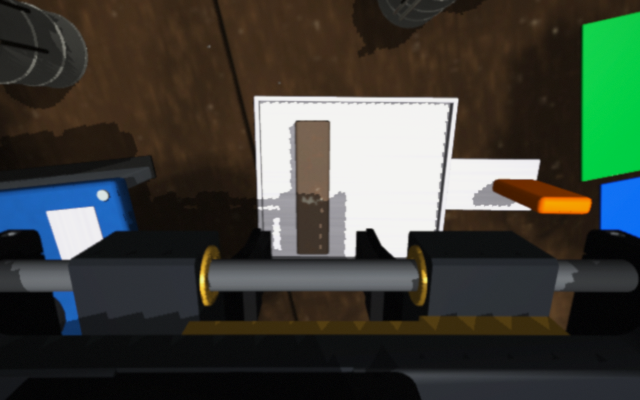

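The offcut lies flat in the tray at (312,187), square with it. Now the second.

```bash
python3 - <<'E'
from h import *
np.set_printoptions(precision=3,suppress=True)
env.goto([.41,-.31,.30],[180,0,0]); w=snap('wrist')
o=offcuts(w,.033,(.3,.5,-.45,-.2)); print(o)
c,s,a=o[0]
if pick(c,a,.008)>.2:
    place(TC+rot(TY)@[-.038,0],TY-90,.011)
env.goto([.55,.0,.32],[180,0,TY-90]); w=snap('wrist','w4.png')
for o in offcuts(w,.034,(.4,.65,-.1,.14)): print((rot(-TY)@(o[0]-TC)),o)
print(env.inverse_kinematics([.494,-.137,.036],[180,0,TY-180]),env.inverse_kinematics([.494,-.137,.036],[180,0,TY]))
E
```

```text
[]Traceback (most recent call last):
  File "<stdin>", line 5, in <module>
IndexError: list index out of range
```

```bash
python3 - <<'E'
from h import *
snap('wrist','w5.png');print(st())
E
```

```text
{'t': 19.0, 'pos': [0.4104, -0.3092, 0.2993], 'rot': [-180.0, 0.1, 0.1], 'op': 0.5, 'ff': np.float64(0.0), 'F': [1.0, 0.0, 1.3]}
```

View pics/w5.png

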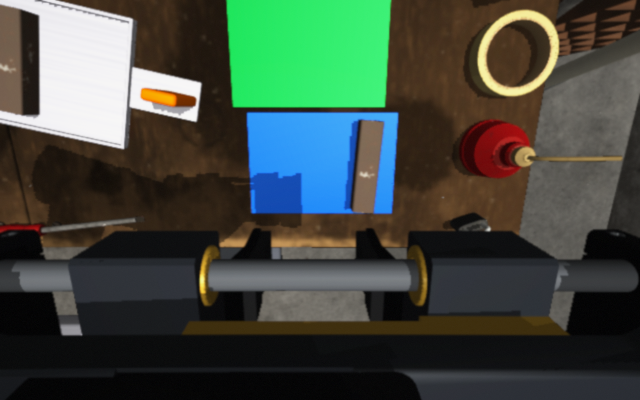

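The second offcut is unmoved at (367,165); widening the search box had merged it with the brown bench. I'll go back to the mat-sized box.

```bash
python3 - <<'E'
from h import *
np.set_printoptions(precision=3,suppress=True)
w=snap('wrist')
o=offcuts(w,.033,(.335,.477,-.422,-.22)); print(o)
c,s,a=o[0]
if pick(c,a,.008)>.2:
    place(TC+rot(TY)@[-.038,0],TY-90,.011)
env.goto([.55,.0,.32],[180,0,TY-90]); w=snap('wrist','w4.png')
for o in offcuts(w,.034,(.4,.65,-.1,.14)): print((rot(-TY)@(o[0]-TC)),o)
print(env.inverse_kinematics([.494,-.137,.036],[180,0,TY-180]),env.inverse_kinematics([.494,-.137,.036],[180,0,TY]))
E
```

```text
[(array([ 0.407, -0.378]), [0.118, 0.028], np.float32(-3.70121))]
pick False {'t': 23.5, 'pos': [0.4056, -0.3768, 0.1584], 'rot': [-179.9, 0.2, -3.7], 'op': 0.342, 'ff': np.float64(40.0), 'F': [0.2, 1.0, -2.8]}
carry 0.341
down False {'t': 26.3, 'pos': [0.5184, -0.0242, 0.0109], 'rot': [180.0, -0.0, -11.7], 'op': 0.341, 'ff': np.float64(40.0), 'F': [0.1, -1.1, -2.0]}
[ 0.038 -0.001] (array([0.535, 0.05 ]), [0.119, 0.029], np.float32(-11.503761))
[-0.008  0.094] (array([0.432, 0.024]), [0.12, 0.042], np.float32(78.236176))
[-0.037 -0.001] (array([ 0.519, -0.024]), [0.119, 0.029], np.float32(-11.73349))
[  2.663  24.    -28.404   0.    -37.597 -14.363] [  2.663  24.    -28.404   0.    -37.597 165.637]
```

View pics/w4.png

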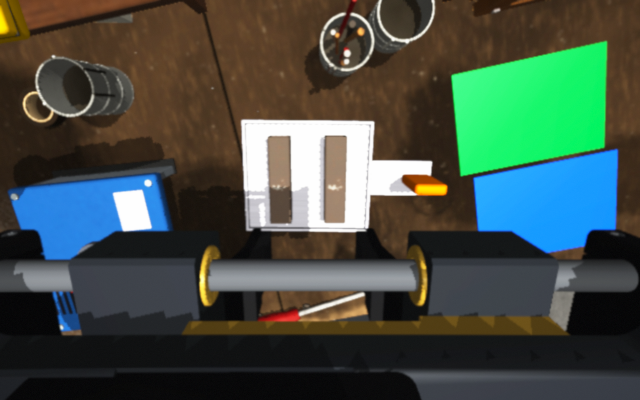

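Both offcuts lie flat in the tray at (279,180) and (335,180). Now pinch the tab and slide to the hood's axis.

```bash
cat >> h.py <<'E'
def tabpose(xt,yt=0,dyaw=0):
    """tool position/rotation holding the tab with the tray at (xt,yt) in the hood frame"""
    p=HC+rot(HY)@[xt,yt]+rot(HY+dyaw)@[-.155,0]
    return [*p,.036],[180,0,HY+dyaw-180]
def grab_tab(xy,yaw,op=.6):
    env.goto([*xy,.14],[180,0,yaw]); env.gripper_to(op)
    env.move_straight([*xy,.036],rate=.12,force_limit=12)
    env.gripper_to(0,55); env.dwell(.2); print('tab',st())
E
python3 - <<'E'
from h import *
np.set_printoptions(precision=3,suppress=True)
grab_tab([.4945,-.137],TY-180)
for q in (tabpose(-.225),):
    print(env.move_straight(*q,rate=.06),st())
w=snap('top','t1.png')
for d in env.trace(w,'tray')[:1]: print(*rect(w,d['mask'],.01))
snap('wrist','w6.png')
E
python3 -c "
import cv2,numpy as np
a=cv2.imread('pics/t1.png')[150:260,170:350]; b=cv2.imread('pics/w6.png')
a=cv2.resize(a,(640,391),interpolation=cv2.INTER_CUBIC)
cv2.imwrite('pics/c1.png',cv2.resize(np.vstack([a,b[:290]]),(560,596)))"
```

```text
tab {'t': 32.2, 'pos': [0.4931, -0.1371, 0.0358], 'rot': [179.8, -0.0, -101.7], 'op': 0.155, 'ff': np.float64(55.0), 'F': [-5.9, 0.5, 3.5]}
False {'t': 33.4, 'pos': [0.456, -0.0881, 0.0358], 'rot': [180.0, 0.0, -95.2], 'op': 0.157, 'ff': np.float64(55.1), 'F': [1.3, 2.6, -4.9]}
[0.527 0.06 ] [np.float32(0.17924234), np.float32(0.056057546)] 88.84956
```

View pics/c1.png

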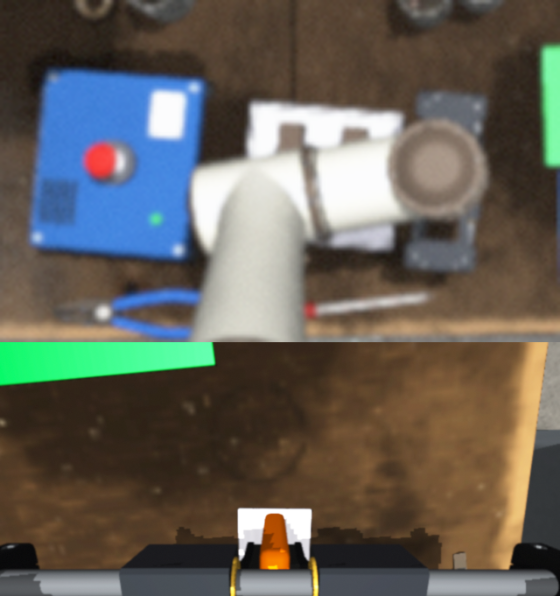

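Top half: the tray with both offcuts sits in line before the hood, but may be a few degrees over-rotated. Bottom half: the tab is held centred. I'll release and measure properly before entering.

```bash
cat >> h.py <<'E'
def tray_pose(w):
    d=env.trace(w,'tray')[0]; m=d['mask'].astype(np.uint8)
    m=cv2.morphologyEx(m,cv2.MORPH_CLOSE,np.ones((31,31)))
    m=cv2.morphologyEx(m,cv2.MORPH_OPEN,np.ones((55,55)))
    c,s,a=rect(w,m,.012); print('tray',d['score'],c,s,a); return c,a%180
E
python3 - <<'E'
from h import *
np.set_printoptions(precision=3,suppress=True)
env.gripper_to(.5); p=env.read_state()['position']; env.move_straight([p[0],p[1],.14],rate=.2)
env.goto([.54,.12,.33],[180,0,HY-90]); w=snap('wrist','w7.png')
c,a=tray_pose(w); print('in hood',rot(-HY)@(c-HC),a-HY)
for o in offcuts(w,.034,(.38,.57,-.02,.16)): print((rot(-a)@(o[0]-c)),o)
for d in env.trace(w,'cover')[:1]: print('cover',*rect(w,d['mask'],.076))
E
```

```text
Traceback (most recent call last):
  File "h.py", line 65, in tray_pose
    d=env.trace(w,'tray')[0]; m=d['mask'].astype(np.uint8)
      ~~~~~~~~~~~~~~~~~~~^^^
IndexError: list index out of range
```

View pics/w7.png

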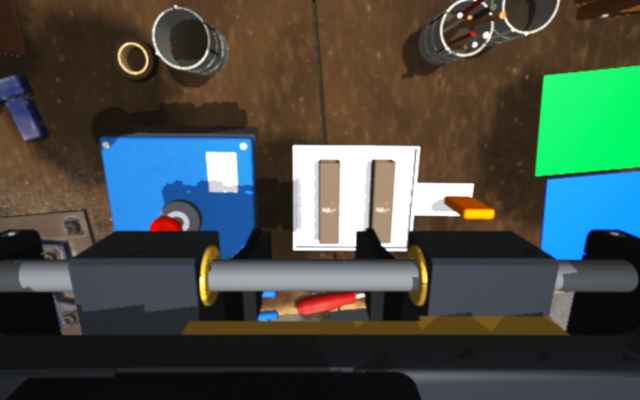

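Tray corners: (293,145), (419,147), (409,250) and (292,250). Roof rear edge runs (104,138)–(255,137), and front edge to about (256,230). Project these.

```bash
python3 - <<'E'
from h import *
np.set_printoptions(precision=3,suppress=True)
w=snap('wrist')
c=px2w(w,[[293,145],[419,147],[409,250],[292,250]],.012)[:,:2]
print(c)
for i in range(4):
    e=c[(i+1)%4]-c[i];print(np.linalg.norm(e),np.degrees(np.arctan2(e[1],e[0])))
e=c[0]-c[1]; a=np.degrees(np.arctan2(e[1],e[0])); u=e/np.linalg.norm(e)
cc=(c[0]+c[1])/2-.08*np.array([u[1],-u[0]]); print('centre',cc,'yaw',a,'in hood',rot(-HY)@(cc-HC))
h=px2w(w,[[104,138],[255,137]],.076)[:,:2]; e=h[0]-h[1]; print('hood',h,np.linalg.norm(e),np.degrees(np.arctan2(e[1],e[0])))
# sub-pixel style edge fit: blue roof & tray rear edges
b,g,r=[w['image'][...,i].astype(int) for i in range(3)]
def fit(mask,us,z):
    P=px2w(w,[(u,np.nonzero(mask[:,u])[0][0]) for u in us],z)[:,:2]; k=np.polyfit(P[:,1],P[:,0],1); return np.degrees(np.arctan2(1,k[0])),np.polyval(k,P[:,1].mean()),P[:,1].mean()
bl=(b>130)&(r<90);bl[:100]=0;wh=(b>150)&(r>150);wh[:120]=0
print('roof',fit(bl,range(115,200,3),.076),'tray',fit(wh,range(300,412,4),.012))
E
```

```text
[[ 0.562  0.145]
 [ 0.542 -0.032]
 [ 0.386 -0.015]
 [ 0.402  0.164]]
0.17810456638262034 -96.27551016076163
0.15749684273540102 173.79108944974882
0.1796986949932645 84.63320570977129
0.16035266450881103 -6.771627267477853
centre [0.472 0.065] yaw 83.72448983923839 in hood [-0.226 -0.002]
hood [[0.598 0.367]
 [0.582 0.185]] 0.18241179293593876 85.11773945814704
roof (np.float64(85.02089524506422), np.float64(0.5930567706343727), np.float64(0.30350529505056306)) tray (np.float64(83.90120619000393), np.float64(0.5531251882142326), np.float64(0.05915264442358109))
```

Tray at (-226, -2) mm and -1° in the hood frame, so it is aligned. Slide home.

```bash
cat >> h.py <<'E'
def slide_home():
    print('mid',env.move_straight(*tabpose(-.09),rate=.06,force_limit=25),st())
    print('end',env.move_straight(*tabpose(.003),rate=.05,force_limit=15),st())
    p=env.read_state()['position']; print('tray x,y in hood ~',rot(-HY)@(np.array(p[:2])-HC)+[.155,0])
def let_go():
    env.gripper_to(.5); p=env.read_state()['position']; env.move_straight([p[0],p[1],.14],rate=.2)
E
python3 - <<'E'
from h import *
np.set_printoptions(precision=3,suppress=True)
q=tabpose(-.226,-.002,-1)
grab_tab(q[0][:2],q[1][2]); slide_home(); let_go()
env.goto([.51,.20,.36],[180,0,HY-90]); w=snap('wrist','w8.png')
E
```

```text
tab {'t': 39.9, 'pos': [0.4555, -0.0893, 0.0361], 'rot': [-180.0, -0.0, -96.2], 'op': 0.154, 'ff': np.float64(55.0), 'F': [-0.5, 0.1, 1.3]}
mid False {'t': 42.3, 'pos': [0.4668, 0.044, 0.0361], 'rot': [179.8, -0.2, -95.3], 'op': 0.155, 'ff': np.float64(55.0), 'F': [-1.7, -8.4, 4.9]}
end False {'t': 44.3, 'pos': [0.4749, 0.1358, 0.0361], 'rot': [179.8, -0.2, -95.3], 'op': 0.155, 'ff': np.float64(55.0), 'F': [-1.4, -10.1, 6.3]}
tray x,y in hood ~ [-0.     0.002]
```

View pics/w8.png

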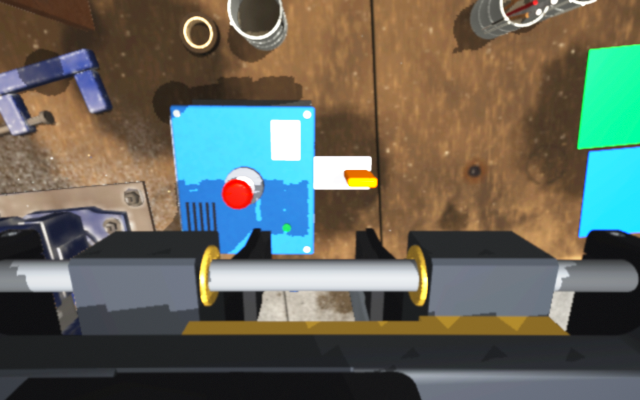

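Home view: roof front edge at x≈314 px, tongue end at (372,172), tab at (361,180). Check numerically, then press.

```bash
python3 - <<'E'
from h import *
np.set_printoptions(precision=3,suppress=True)
w=snap('wrist')
f=lambda uv,z: (rot(-HY)@(px2w(w,[uv],z)[0,:2]-HC))
print('tongue corners',f([372,157],.004),f([371,188],.004),'expect x -.177 y +-.025'); print('roof edge',f([314,108],.076),f([314,250],.076),'expect -.093')
print('knob top',f([237,193],.133), px2w(w,[[237,193]],.133))
print('roof corners back',f([172,105],.076))
E
```

```text
tongue corners [-0.18  -0.024] [-0.18   0.025] expect x -.177 y +-.025
roof edge [-0.09  -0.098] [-0.09   0.098] expect -.093
knob top [ 0.002 -0.001] [[0.491 0.292 0.133]]
roof corners back [ 0.09  -0.101]
```

```bash
python3 - <<'E'
from h import *
np.set_printoptions(precision=3,suppress=True)
q=tabpose(-.004)
grab_tab(q[0][:2],q[1][2])
print('push',env.move_straight(*tabpose(.009),rate=.03,force_limit=14),st()); let_go()
p=env.read_state()['position']; env.move_straight([p[0],p[1],.22],rate=.25)
k=[.4905,.291]
env.gripper_to(0,10); env.goto([*k,.19],[180,0,HY-90]); env.move_straight([*k,.14],rate=.1)
for i in range(2):
    print('down',env.move_straight([*k,.104],rate=.04,force_limit=22),st())
    env.dwell(1.1); print(st())
    env.move_straight([*k,.145],rate=.08); env.dwell(.5)
env.move_straight([*k,.22],rate=.25)
E
```

```text
tab {'t': 51.0, 'pos': [0.4755, 0.1315, 0.036], 'rot': [179.9, -0.0, -95.2], 'op': 0.156, 'ff': np.float64(55.0), 'F': [-4.5, 1.9, 5.0]}
push True {'t': 51.4, 'pos': [0.475, 0.1352, 0.036], 'rot': [179.8, -0.4, -95.2], 'op': 0.159, 'ff': np.float64(55.0), 'F': [-2.2, -1.9, 3.7]}
down True {'t': 57.0, 'pos': [0.4911, 0.2915, 0.1091], 'rot': [180.0, -0.1, -5.1], 'op': 0.005, 'ff': np.float64(4.6), 'F': [-2.8, 0.1, 10.0]}
{'t': 58.1, 'pos': [0.491, 0.2915, 0.1095], 'rot': [-180.0, -0.1, -5.1], 'op': 0.007, 'ff': np.float64(4.6), 'F': [-3.9, 0.4, 9.2]}
down True {'t': 60.1, 'pos': [0.4907, 0.2912, 0.1091], 'rot': [179.9, -0.1, -5.0], 'op': 0.006, 'ff': np.float64(4.6), 'F': [-3.6, -0.1, 10.4]}
{'t': 61.2, 'pos': [0.4907, 0.2912, 0.1095], 'rot': [180.0, -0.1, -5.0], 'op': 0.007, 'ff': np.float64(4.6), 'F': [-3.4, -1.5, 9.4]}
```

Both strokes bottomed out at 23.5 mm (TCP z 0.1095 against 0.133), held 1.1 s each and came up in between. Now slide out.

```bash
python3 - <<'E'
from h import *
np.set_printoptions(precision=3,suppress=True)
q=tabpose(-.001)
env.goto([*q[0][:2],.22],q[1])
grab_tab(q[0][:2],q[1][2])
print('out',env.move_straight(*tabpose(-.24),rate=.07,force_limit=25),st()); let_go()
env.goto([.54,.11,.33],[180,0,HY-90]); w=snap('wrist','w9.png')
for o in offcuts(w,.034,(.40,.535,-.04,.13)): print(rot(-HY)@(o[0]-HC),o)
E
```

```text
tab {'t': 67.4, 'pos': [0.4757, 0.1345, 0.036], 'rot': [179.9, -0.0, -95.2], 'op': 0.158, 'ff': np.float64(55.0), 'F': [-5.8, 1.8, 4.4]}
out False {'t': 71.0, 'pos': [0.4561, -0.1026, 0.036], 'rot': [-179.9, 0.1, -95.2], 'op': 0.156, 'ff': np.float64(55.0), 'F': [0.9, 6.1, 0.3]}
[-0.183 -0.011] (array([0.485, 0.107]), [0.101, 0.028], np.float32(-7.055023))
[-0.27  -0.007] (array([0.473, 0.02 ]), [0.12, 0.031], np.float32(-4.895836))
```

View pics/w9.png

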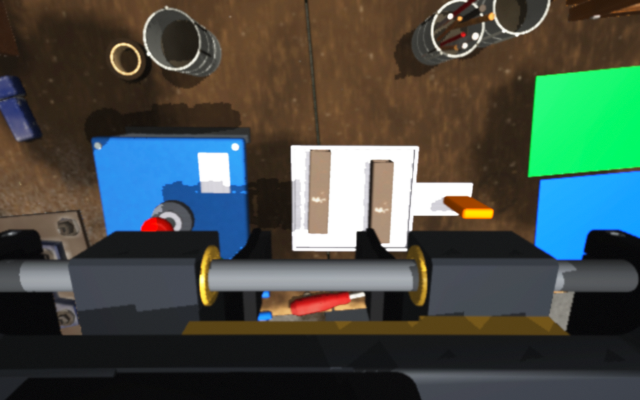

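Both are still flat in the tray at (319,192) and (382,200); the first has been nudged about 15 mm. Move each to the green mat with a fresh look before each pick.

```bash
python3 - <<'E'
from h import *
np.set_printoptions(precision=3,suppress=True)
for i,gy in enumerate((-.345,-.26)):
    if i: env.goto([.54,.11,.33],[180,0,HY-90])
    w=snap('wrist'); os=offcuts(w,.034,(.395,.549,-.04,.125)); print(os)
    c,s,a=min(os,key=lambda o:o[0][1])   # nearest the tab first
    if s[0]<.11: print('partial view, stop'); break
    if pick(c,a,.011,op=.55)<.2: print('missed'); break
    place([.549,gy],0,.010)
env.goto([.50,-.30,.33],[180,0,0]); w=snap('wrist','w10.png')
for d in env.trace(w,'green_mat')[:1]: print('green',*rect(w,d['mask'],.003))
for o in offcuts(w,.033,(.48,.618,-.40,-.21)): print(o)
print(st())
E
```

```text
[(array([0.473, 0.02 ]), [0.12, 0.031], np.float32(-4.880356))]
pick False {'t': 77.9, 'pos': [0.4714, 0.0202, 0.1586], 'rot': [180.0, 0.2, -4.9], 'op': 0.343, 'ff': np.float64(40.0), 'F': [0.1, -1.1, -2.1]}
carry 0.339
down True {'t': 80.6, 'pos': [0.5483, -0.3447, 0.0105], 'rot': [-180.0, 0.1, -0.0], 'op': 0.339, 'ff': np.float64(40.0), 'F': [0.3, 0.3, 3.7]}
[(array([0.493, 0.105]), [0.115, 0.028], np.float32(-7.0581284))]
pick False {'t': 87.9, 'pos': [0.4915, 0.1051, 0.1584], 'rot': [179.9, 0.2, -7.1], 'op': 0.341, 'ff': np.float64(40.0), 'F': [0.4, -0.6, -2.2]}
carry 0.341
down True {'t': 90.7, 'pos': [0.5482, -0.2598, 0.0104], 'rot': [-180.0, 0.1, -0.0], 'op': 0.34, 'ff': np.float64(40.0), 'F': [-0.5, 0.8, 4.7]}
green [ 0.552 -0.304] [np.float32(0.20306577), np.float32(0.14343886)] -89.55151
(array([ 0.548, -0.26 ]), [0.116, 0.028], np.float32(-0.9129791))
(array([ 0.544, -0.344]), [0.119, 0.028], np.float32(0.38095856))
{'t': 93.0, 'pos': [0.4996, -0.2994, 0.3271], 'rot': [-179.9, 0.3, 0.0], 'op': 0.499, 'ff': np.float64(0.0), 'F': [0.5, -0.8, -0.2]}
```

View pics/w10.png

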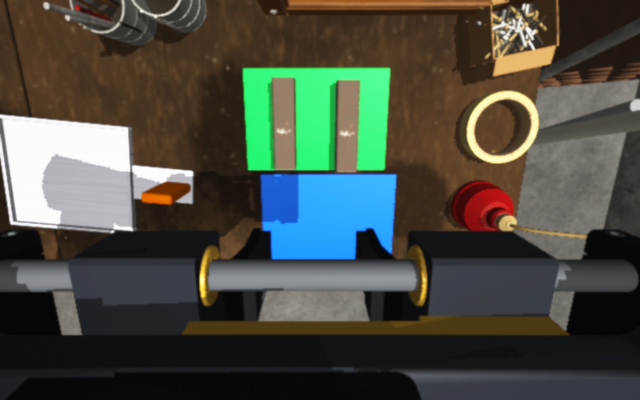

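Both lie flat on the green mat at (284,122) and (347,125), and the tray at the left is empty. Now slide the tray home.

```bash
python3 - <<'E'
from h import *
np.set_printoptions(precision=3,suppress=True)
q=tabpose(-.241)
grab_tab(q[0][:2],q[1][2]); slide_home()
print('push',env.move_straight(*tabpose(.01),rate=.03,force_limit=12),st()); let_go()
p=env.read_state()['position']; env.move_straight([p[0],p[1],.22],rate=.25)
env.goto([.51,.10,.36],[180,0,HY-90]); w=snap('wrist','w11.png'); snap('top','t2.png')
for o in offcuts(w,.033,(.48,.618,-.40,-.21)): print(o)
E
python3 -c "
import cv2,numpy as np
a=cv2.imread('pics/t2.png')[130:270,170:470]; b=cv2.imread('pics/w11.png')[:290]
cv2.imwrite('pics/c2.png',np.vstack([cv2.resize(a,(640,299)),b]))"
```

```text
tab {'t': 97.2, 'pos': [0.455, -0.1043, 0.0361], 'rot': [-180.0, 0.0, -95.2], 'op': 0.158, 'ff': np.float64(55.0), 'F': [1.4, -0.1, -0.0]}
mid False {'t': 99.9, 'pos': [0.4669, 0.0448, 0.0361], 'rot': [179.9, -0.1, -95.2], 'op': 0.158, 'ff': np.float64(55.0), 'F': [-1.0, -5.7, 4.3]}
end True {'t': 101.6, 'pos': [0.4741, 0.1332, 0.0361], 'rot': [179.7, -0.4, -95.2], 'op': 0.156, 'ff': np.float64(55.0), 'F': [-0.4, -2.6, 4.5]}
tray x,y in hood ~ [-0.003  0.002]
push True {'t': 101.9, 'pos': [0.4741, 0.1332, 0.0362], 'rot': [179.7, -0.6, -95.2], 'op': 0.157, 'ff': np.float64(55.0), 'F': [-1.1, -3.5, 4.3]}
(array([ 0.543, -0.32 ]), [0.118, 0.022], np.float32(-0.07071686))
```

View pics/c2.png

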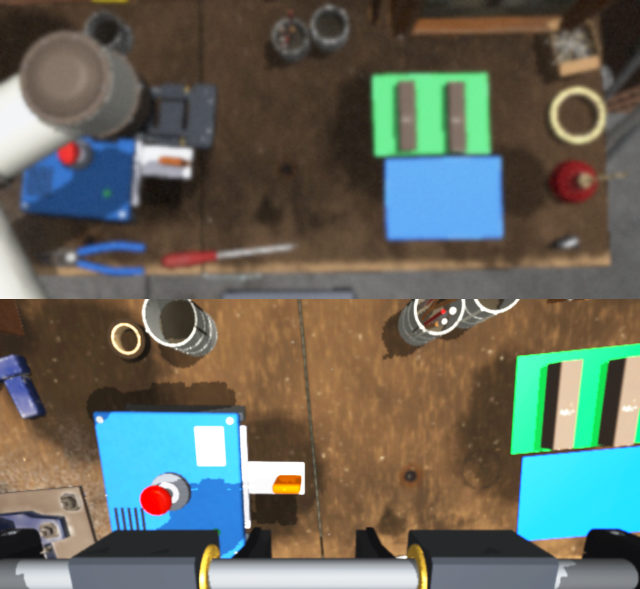

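Offcuts are fine on green. A thin white sliver of tray shows at the roof edge (245,430–525); measure the tongue end at (304,163)–(304,195).

```bash
python3 - <<'E'
from h import *
np.set_printoptions(precision=3,suppress=True)
w=snap('wrist')
f=lambda uv,z: (rot(-HY)@(px2w(w,[uv],z)[0,:2]-HC))
print('tongue',f([305,163],.004),f([304,195],.004)); print('roof',f([243,114],.076),f([245,240],.076)); print('tray wall',f([248,128],.012),f([251,228],.012))
E
```

```text
tongue [-0.175 -0.025] [-0.173  0.026]
roof [-0.098 -0.1  ] [-0.091  0.073]
tray wall [-0.091 -0.078] [-0.088  0.079]
```

The tray rear wall measures -0.090 and the tongue end -0.174, so the tray is home and square. Handing in.

```bash
python3 -c "
from h import *
print(env.close_job(),st())"
```

```text
the job is handed in; nothing more can be done
the job is handed in; nothing more can be done
```

I handed the job in at about 105 s, with no verdict returned: both offcuts (only two were present) had two full plunger strokes and now lie flat on the green mat, and the empty tray measured fully home under the hood.

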